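# Make up two tooling kits at a jeweller's bench

### The job

Make up two kits of tooling in the white trays: in the two-bay tray put the large ring die in the wide bay and the tapered plug in the narrow bay; in the three-bay tray put the brass doming block in the middle bay, with the mushroom stake in one end bay and the small ring die in the other, either way round. Everything must stand upright or lie flat on the floor of its own bay, let go. Leave the middle-sized ring die standing where it is.

Things in the scene. Friction and masses are not known exactly. Their poses are not given: they have to be found in the camera images.
- die_large: Large plain steel ring die lying flat: outside diameter 62 mm, hole 34 mm, height 26 mm, about 0.4 kg. The largest of three similar rings. Its origin is the centre of its underside, z up; it stands upright on the bench at the start.
- die_middle: Middle-sized plain steel ring die lying flat: outside diameter 48 mm, hole 26 mm, height 26 mm, about 0.25 kg. It belongs to neither kit. Its origin is the centre of its underside, z up; it stands upright on the bench at the start.
- die_small: Small plain steel ring die lying flat: outside diameter 36 mm, hole 18 mm, height 26 mm, about 0.15 kg. The smallest of the three rings. Its origin is the centre of its underside, z up; it stands upright on the bench at the start.
- plug: Tapered steel plug, 76 mm tall, standing on a round foot 36 mm in diameter and 8 mm high; above it a taper from 30 mm to 20 mm diameter (heights 8 to 44 mm), then a straight shank 18 mm in diameter up to the top (heights 44 to 76 mm). About 0.27 kg. Its origin is the centre of its underside, z up; it stands upright on the bench at the start.
- block: Brass doming block, square, 44 x 44 mm and 34 mm high, with a round hollow marked on its top; about 0.55 kg. Its x and y axes are square to its sides. Its origin is the centre of its underside, z up; it stands upright on the bench at the start.
- stake: Mushroom-shaped steel doming stake, 66 mm tall: round foot 40 mm in diameter and 12 mm high, stem 16 mm in diameter, then an overhanging head 44 mm in diameter, straight-sided between heights 40 and 53 mm and domed above. About 0.38 kg. Its origin is the centre of its underside, z up; it stands upright on the bench at the start.
- tray_two: White shallow tray with two bays, fixed to the bench, 96 mm (its x) by 159 mm (its y). Floor 4 mm thick; walls and divider 3 mm thick, their tops 12 mm above the bench. The wide bay is 90 x 90 mm, its centre at y = +31.5 mm; the narrow bay is 90 mm (x) by 60 mm (y), its centre at y = -46.5 mm. Origin: centre of the tray's underside, on the bench, z up.
- tray_three: White shallow tray with three equal bays in a row, fixed to the bench, 70 mm (its x) by 204 mm (its y). Floor 4 mm thick; walls and dividers 3 mm thick, their tops 12 mm above the bench. Each bay is 64 x 64 mm; their centres are at y = -67, 0 and +67 mm. Origin: centre of the tray's underside, on the bench, z up.
There are look-alikes about, which are no part of the job. Leave any red look-alike of the die_small alone. What is shaped like the die_large but blue is not meant.

How it is judged:
At the end, for the whole second after the job is handed in: Each thing stands upright (0.12 rad), at rest, on the floor of its bay, off the bay's centre by at most: large die 16 mm, plug 14 mm along and 29 mm across the tray, block 12 mm, stake 14 mm, small die 16 mm (stake and small die in either end bay). Middle die upright, moved under 20 mm (x of die_large in the frame of tray_two between -0.016 and 0.016 m and y of die_large in the frame of tray_two between 0.0155 and 0.0475 m and z of die_large in the frame of tray_two between 0.001 and 0.008 m and x of plug in the frame of tray_two between -0.029 and 0.029 m and y of plug in the frame of tray_two between -0.0605 and -0.0325 m and z of plug in the frame of tray_two between 0.001 and 0.008 m and x of block in the frame of tray_three between -0.012 and 0.012 m and y of block in the frame of tray_three between -0.012 and 0.012 m and z of block in the frame of tray_three between 0.001 and 0.008 m and (((x of stake in the frame of tray_three between -0.014 and 0.014 m and y of stake in the frame of tray_three between 0.053 and 0.081 m and z of stake in the frame of tray_three between 0.001 and 0.008 m) and (x of die_small in the frame of tray_three between -0.016 and 0.016 m and y of die_small in the frame of tray_three between -0.083 and -0.051 m and z of die_small in the frame of tray_three between 0.001 and 0.008 m)) or ((x of stake in the frame of tray_three between -0.014 and 0.014 m and y of stake in the frame of tray_three between -0.081 and -0.053 m and z of stake in the frame of tray_three between 0.001 and 0.008 m) and (x of die_small in the frame of tray_three between -0.016 and 0.016 m and y of die_small in the frame of tray_three between 0.051 and 0.083 m and z of die_small in the frame of tray_three between 0.001 and 0.008 m))) and angle between each of die_large, plug, block, stake, die_small, die_middle's own z axis and vertical below 0.12 rad and linear speed of each of die_large, plug, block, stake, die_small, die_middle below 0.02 m/s and angular speed of each of die_large, plug, block, stake, die_small, die_middle below 0.3 rad/s and distance of die_middle from where it was at the start of the episode below 0.02 m); the robot touches nothing.
It fails at once if the middle-sized ring die is moved more than 20 mm (distance of die_middle from where it was at the start of the episode above 0.02 m).
It also fails if it takes over 128 s, if anything falls off the work surface, if the arm or the gripper's body presses on something with over 40 N, if the wrist force passes 120 N, or if a joint passes its speed limit or range.

### The arm

A 6-joint arm with a two-finger parallel gripper is mounted at the origin on the work surface. World frame = base frame: x ahead of the robot, y to its left, z up, the work surface at z = 0. Lengths are in m, angles in rad, forces in N, time in s.
With the tool pointing down it reaches from about 0.275 to 0.75 m from the base axis. Payload 10.2 kg.
Tool frame: the origin (TCP) lies midway between the tips of the shut fingers; the grasp point (between the pads) lies 19 mm behind it (env.hold_point_z is the distance from the TCP to the grasp point, in m); z points along the fingers, y is the line along which they close (so a half turn about z gives the same grasp; the last joint's range is limited). The gripper opens to 85 mm and grips with 20 to 120 N. Pads are 22 mm wide; open, the fingers measure 114 mm over their backs; the gripper's body (76 mm by 85 mm) begins 54 mm behind the grasp point. The pads swing forward as they close: fully open they stand 13 mm farther back than shut.
Start: joints at [0.924, 0.313, 1.498, -0, 1.331, -0.223], TCP at [0.216, 0.479, 0.231] pointing down, gripper open.
Joint ranges: [-2.94, 2.94], [-0.97, 2.17], [0.19, 2.56], [-1.23, 4.37], [0.02, 3.11], [-2.88, 2.88]. Speed limits (rad/s): [2.39, 2.39, 3.01, 3.14, 3.14, 3.14].

### API

Orientations are given as a unit quaternion [x, y, z, w].
In Python, from bench import env, kinematics, monitor, eyes, job gives the robot as it stands. The module is installed in compiled form; this text tells all that it offers. Calls block until the motion is done:
- env.reach(position, orientation): joint-space move of the TCP to a pose.
- env.movel(position, velocity=0.15, frame=None, guard=None): straight line of the TCP; frame=None keeps the orientation; velocity is the mean speed in m/s. With guard (N) it stops when the force on the tool has changed by that much, and returns True; else False.
- env.set_joints(angles): joint-space move.
- env.release() and env.close_gripper(effort=None): open the fingers fully, or close them until they stop; effort is the grip in N (None keeps the last).
- env.hold(seconds).
- kinematics.ik(position, orientation): joint angles nearest the present ones, or None.
- monitor.sense(): the state.
- eyes.grab_frame(name): name is "side" or "top" or "wrist"; returns a dict with "frame" (420x560x3 uint8, red, green, blue), "mtx" (3x3 intrinsics, pixels), "view" (4x4, takes a point from world to camera coordinates). Camera axes: x right, y down, z forward; pixel columns grow to the right and rows downward; lengths in m; the calibration is good to about 2 mm. A picture is of the moment at which its call begins. There is no depth.
A pose or a line that the arm cannot do raises env.MotionError and nothing moves.
- job.hand_in(): hands the job in; it is judged then, once.
The state is a dict: "clock": time; "joints": joint angles; "qvel": joint speeds; "joint_efforts": joint torques, N m; "position": TCP position; "ee_rot": TCP orientation; "contact_force": force on the tool from outside, world axes, zero at the start; "ft_torque": the same for the moment, N m; "finger_gap": opening from 0.0 (shut) to 1.0 (fully open); "gripper_force": force on a finger pad.
Only numpy, scipy, OpenCV 4.12 (cv2) and the standard library are available. Lean on these libraries where they do the work, as an engineer would, in place of code of your own. Each camera call takes 0.05 s, during which the arm holds its last target. There are 200 camera calls.

## Working session

There is one attempt and no reset: what is moved stays moved. The work goes in short steps, each a Python script; the robot and the scene stay as the last script left them, time stands still between calls to the robot, and variables do not carry over. Pictures are saved under pics/ and viewed, at most 14 in all, crops included, and the job is handed in when it is done.

```bash
mkdir -p pics
python3 - <<'E'
from bench import env, monitor, eyes
import cv2
for n in ("top","side"):
    f=eyes.grab_frame(n); cv2.imwrite(f"pics/{n}0.png",f["frame"][:,:,::-1]); print(n,f["mtx"].round(1).tolist(),f["view"].round(4).tolist())
s=monitor.sense(); print(s["clock"],s["position"],s["ee_rot"],s["finger_gap"],env.hold_point_z)
E
```

```text
top [[517.9, 0.0, 274.9], [0.0, 517.9, 205.7], [0.0, 0.0, 1.0]] [[-0.0247, -0.9992, 0.0324, -0.0773], [-0.9931, 0.0208, -0.1151, 0.66], [0.1143, -0.035, -0.9928, 1.0372], [0.0, 0.0, 0.0, 1.0]]
side [[503.9, 0.0, 283.8], [0.0, 503.9, 209.7], [0.0, 0.0, 1.0]] [[0.745, -0.667, -0.0093, -0.557], [-0.4782, -0.5243, -0.7046, 0.2858], [0.4651, 0.5293, -0.7096, 0.7741], [0.0, 0.0, 0.0, 1.0]]
0.1 [0.21574971 0.47835999 0.23076988] [ 2.10312002e-01  9.77634128e-01 -5.49995474e-04 -2.65635072e-04] 1.0019097006875215 0.0187
```

View pics/top0.png

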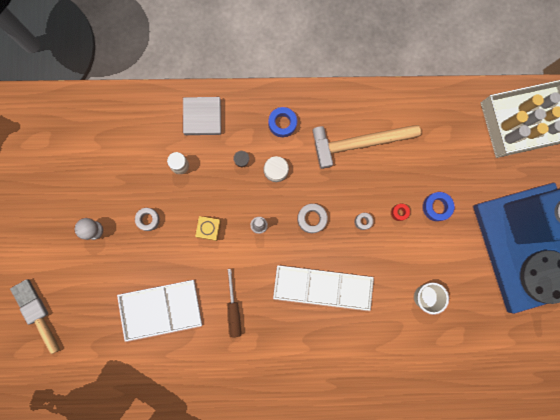

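View pics/side0.png

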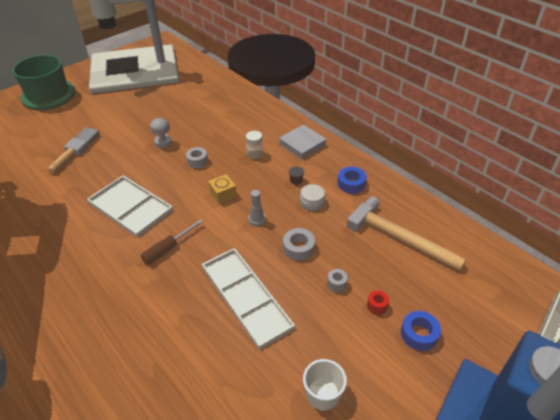

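```bash
cat > see.py <<'E'
import cv2, numpy as np
from bench import eyes
def ray(f,uv,z):
    R,t=f["view"][:3,:3],f["view"][:3,3]; c=-R.T@t
    d=(R.T@np.linalg.inv(f["mtx"])@np.c_[np.atleast_2d(uv),np.ones(len(np.atleast_2d(uv)))].T).T
    return c+d*((z-c[2])/d[:,2])[:,None]
def proj(f,p):
    q=f["mtx"]@(f["view"]@np.r_[p,1])[:3]; return q[:2]/q[2]
def mask(f,brass=False):
    h=cv2.cvtColor(f["frame"],cv2.COLOR_RGB2HSV)
    m=((h[...,0]>17)&(h[...,0]<32)&(h[...,1]>110)) if brass else (h[...,1]<75)
    return m.astype(np.uint8)*255
def blobs(m,amin=80):
    cs=cv2.findContours(m,cv2.RETR_EXTERNAL,cv2.CHAIN_APPROX_NONE)[0]
    return [c for c in cs if amin<cv2.contourArea(c)<8000]
def cen(c):
    m=cv2.moments(cv2.convexHull(c)); return np.array([m["m10"],m["m01"]])/m["m00"]
def near(bs,uv): return min(bs,key=lambda c:np.hypot(*(cen(c)-uv)))
E
python3 - <<'E'
from see import *
f=eyes.grab_frame("top"); s=eyes.grab_frame("side")
print("cam",(-f["view"][:3,:3].T@f["view"][:3,3]).round(3))
bt=blobs(mask(f)); bs=blobs(mask(s))
T=dict(large=(313,218,.013),middle=(147,219,.013),small=(364,221,.013),plug=(259,225,.02),stake=(88,229,.046),block=(208,228,.017),tray2=(160,310,.012),tray3=(323,287,.012))
S=dict(large=(299,244),middle=(197,157),small=(337,280),plug=(256,208),stake=(161,132),block=(222,188),tray2=(130,205),tray3=(247,296))
out=f["frame"].copy(); outs=s["frame"].copy()
for k,(u,v,z) in T.items():
    a,b=(blobs(mask(f,1)),blobs(mask(s,1))) if k=="block" else (bt,bs)
    c,d=near(a,(u,v)),near(b,S[k]); cv2.drawContours(out,[c],-1,(0,255,0),1);cv2.drawContours(outs,[d],-1,(0,255,0),1)
    p=ray(f,cen(c),z)[0]; q=ray(s,cen(d),z)[0]
    print(k,cen(c).round(1),cv2.contourArea(c),p.round(4),"side",q.round(4),cv2.contourArea(d))
    if k in("block","tray2","tray3"):
        w=ray(f,c[:,0],z if k!="block" else .034)[:,:2]
        r=cv2.minAreaRect((w*1000).astype(np.float32)); print("  rect",np.round(r[0],1),np.round(r[1],1),round(r[2],2))
        w=ray(s,d[:,0],z)[:,:2]
        r=cv2.minAreaRect((w*1000).astype(np.float32)); print("  side rect",np.round(r[0],1),np.round(r[1],1),round(r[2],2))
o=np.hstack([cv2.resize(out[185:350,60:400],None,fx=2.3,fy=2.3)])
cv2.imwrite("pics/t1.png",o[:,:,::-1]); cv2.imwrite("pics/s1.png",cv2.resize(outs[80:380,60:400],None,fx=2,fy=2)[:,:,::-1])
E
```

```text
cam [ 0.535 -0.055  1.108]
large [312.2 218. ] 653.5 [ 0.633  -0.1721  0.013 ] side [ 0.6315 -0.1723  0.013 ] 805.5
middle [146.5 218.9] 410.0 [0.6387 0.178  0.013 ] side [0.6372 0.177  0.013 ] 335.0
small [363.6 221. ] 221.5 [ 0.6242 -0.2818  0.013 ] side [ 0.6236 -0.2822  0.013 ] 356.5
plug [258.5 224.8] 198.0 [ 0.6205 -0.0575  0.02  ] side [ 0.6261 -0.0512  0.02  ] 346.5
stake [ 88.2 229. ] 440.5 [0.6176 0.2885 0.046 ] side [0.6078 0.2717 0.046 ] 394.0
block [207.3 227.9] 415.5 [0.6166 0.0503 0.017 ] side [0.6154 0.0498 0.017 ] 455.5
  rect [615.3  48.7] [44.5 43.9] 79.0
  side rect [616.   49.3] [74.6 52.5] 76.92
tray2 [159.  310.2] 3646.5 [0.4487 0.1519 0.012 ] side [0.4452 0.1413 0.012 ] 2664.0
  rect [449.1 151.4] [ 97.6 161.6] 9.74
  side rect [446.4 145.4] [101.5 169.2] 9.55
tray3 [323.1 287.7] 3233.0 [ 0.4857 -0.1902  0.012 ] side [ 0.4809 -0.2041  0.012 ] 4030.5
  rect [ 485.9 -190.6] [206.3  71.5] 81.62
  side rect [ 483.1 -194.4] [210.7  73.4] 81.63
```

View pics/t1.png

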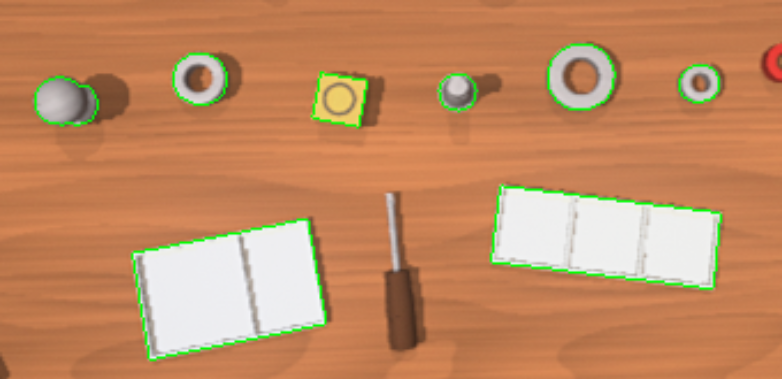

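View pics/s1.png

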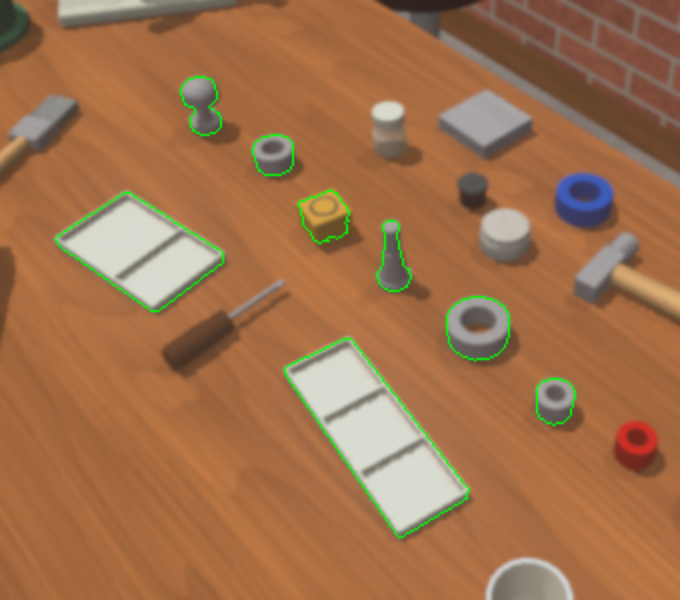

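```bash
cat > act.py <<'E'
from see import *
from bench import env, kinematics, monitor
def quat(deg):
    a=np.radians((deg+90)/2); return [np.cos(a),np.sin(a),0,0]
def best(deg,xy):           # the half-turn equivalent that keeps the last joint nearest mid-range
    c=[]
    for d in (deg,deg+180,deg-180):
        j=kinematics.ik([*xy,.15],quat(d))
        if j is not None: c.append((abs(j[5]),d))
    return quat(min(c)[1])
def bay(t,y):
    (cx,cy,a)={2:(.4491,.1510,9.7),3:(.4857,-.1906,-8.4)}[t]
    r=np.radians(a); return np.array([cx-y*np.sin(r),cy+y*np.cos(r)]),a
def pick(xy,deg,z,effort,zt=.15):
    q=best(deg,xy); env.release(); env.reach([*xy,zt],q)
    env.movel([*xy,z+.02],.2); env.movel([*xy,z],.06)
    env.close_gripper(effort); s=monitor.sense(); print("gap",s["finger_gap"],s["gripper_force"],s["clock"])
    env.movel([*xy,zt],.2); print("gap up",monitor.sense()["finger_gap"])
def place(xy,deg,z,zt=.15,rise=.004):
    q=best(deg,xy); env.reach([*xy,zt],q)
    env.movel([*xy,z+rise+.012],.2)
    hit=env.movel([*xy,z+rise-.0015],.03,guard=6)
    s=monitor.sense(); print("hit",hit,s["position"],s["contact_force"])
    env.release(); env.movel([*xy,zt],.2); print("clock",monitor.sense()["clock"])
def snap(n,name):
    f=eyes.grab_frame(n); cv2.imwrite(f"pics/{name}.png",f["frame"][:,:,::-1]); return f
E
python3 - <<'E'
from act import *
f=eyes.grab_frame("top"); s=eyes.grab_frame("side")
c=near(blobs(mask(f)),(88,229))[:,0]; n=np.array([.083,.3435]); n/=np.hypot(*n)
w0=ray(f,c,0)[:,:2]@n; w1=ray(f,c,.053)[:,:2]@n; t=np.array([-n[1],n[0]])
l=ray(f,c,.046)[:,:2]@t; l=(l.min()+l.max())/2
for r in (w0.min()+.020,w1.max()-.022): print("stake",(r*n+l*t).round(4))
d=near(blobs(mask(s)),(161,132))[:,0]
foot=d[d[:,1]>d[:,1].max()-9]; print("side foot",ray(s,[[ (foot[:,0].min()+foot[:,0].max())/2, d[:,1].max()]],0)[0].round(4), "top of dome",ray(s,[[d[d[:,1]<d[:,1].min()+10][:,0].mean(),d[:,1].min()+8]],.053)[0].round(4))
pick((.616,.0497),-11,.010,80)
b,a=bay(3,0); print(b); place(b,a,.010)
snap("top","t2")
E
```

```text
stake [0.6192 0.2941]
stake [0.6186 0.2917]
side foot [0.606  0.2779 0.    ] top of dome [0.6143 0.2852 0.053 ]
gap 0.49675096472577857 84.0502381324768 4.3417
gap up 0.49545383735952
[ 0.4857 -0.1906]
hit True [ 0.48586461 -0.19070797  0.01457604] [-0.76673632 -0.14080139  6.86483755]
clock 8.775
```

View pics/t2.png

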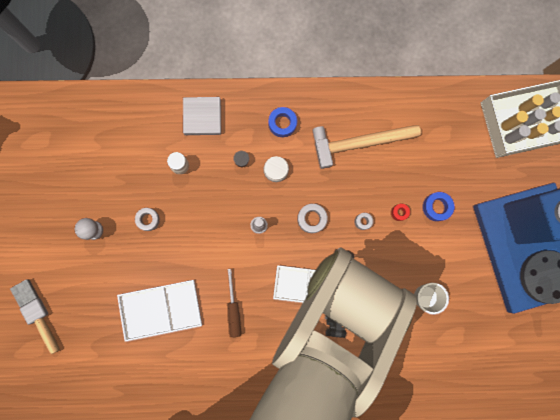

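The block has left its place and sits under the arm at tray three (about 323,287, hidden); the rest of the row is undisturbed. On with the stake and small die.

Run:
```python
from act import *
pick((.6188,.2925),0,.025,70)
b,a=bay(3,67); place(b,a,.025)
pick((.624,-.282),0,.009,70)
b,a=bay(3,-67); place(b,a,.009)
pick((.6323,-.1722),0,.005,80)
snap("side","s3")
b,a=bay(2,31.5e-3);
```

```text
gap 0.49166675308775426 70.66789981909096 12.5
gap up 0.4914412146075922Traceback (most recent call last):
  File "<stdin>", line 3, in <module>
  File "act.py", line 20, in place
    q=best(deg,xy); env.reach([*xy,zt],q)
  File "act.py", line 10, in best
    return quat(min(c)[1])
                ~~~^^^
ValueError: min() iterable argument is empty
```

Units slip (mm passed to `bay`); the stake is held aloft, so I continue with metres.

Run:
```python
from act import *
b,a=bay(3,.067); place(b,a,.025)
pick((.624,-.282),0,.009,70)
b,a=bay(3,-.067); place(b,a,.009)
pick((.6323,-.1722),0,.005,80)
snap("side","s3")
```

```text
hit True [ 0.49571868 -0.12447348  0.02958802] [-1.42497498  0.23782688  7.15660361]
clock 17.25
gap 0.38799943557182826 69.98071633279324 20.075
gap up 0.39470599809907875
hit True [ 0.47613991 -0.25705155  0.01367336] [-1.91780999  1.22862726  5.48295658]
clock 24.175
gap 0.6963672133012683 85.18273986876011 26.7667
gap up 0.6948187496069963
```

View pics/s3.png

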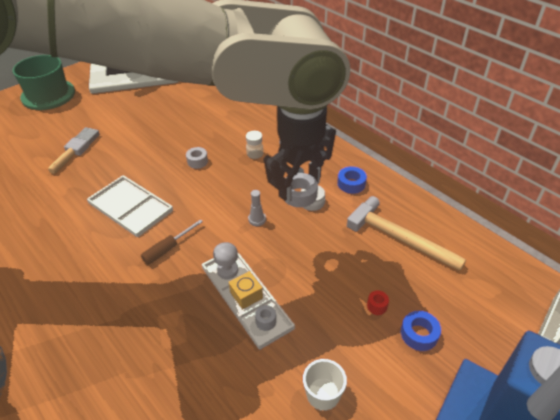

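Stake (227,258), block (245,290) and small die (265,318) stand in the three bays of tray three; the large die hangs in the gripper (302,190). Next, tray two.

Run:
```python
from act import *
b,a=bay(2,.0315); place(b,a,.005)
pick((.6195,-.0575),0,.046,70,.2)
b,a=bay(2,-.0465); place(b,a,.046,.2)
env.reach([.3,-.02,.3],best(0,(.35,0)))
j=monitor.sense()["joints"].copy(); j[0]=-1.6; env.set_joints(j)
f=snap("top","t4"); s=snap("side","s4")
cv2.imwrite("pics/t4c.png",cv2.resize(f["frame"][185:350,60:400],None,fx=2.3,fy=2.3)[:,:,::-1])
print(monitor.sense()["clock"])
```

```text
hit True [0.44417822 0.18208364 0.01033698] [-0.23091802 -0.37527102  6.40814225]
clock 31.6167
gap 0.19092166694294602 68.17078471183777 34.925
gap up 0.19185576298020052
hit True [0.45725652 0.10516568 0.05007176] [-0.48533315  0.63517694  5.09032864]
clock 39.6083
41.95
```

View pics/t4c.png

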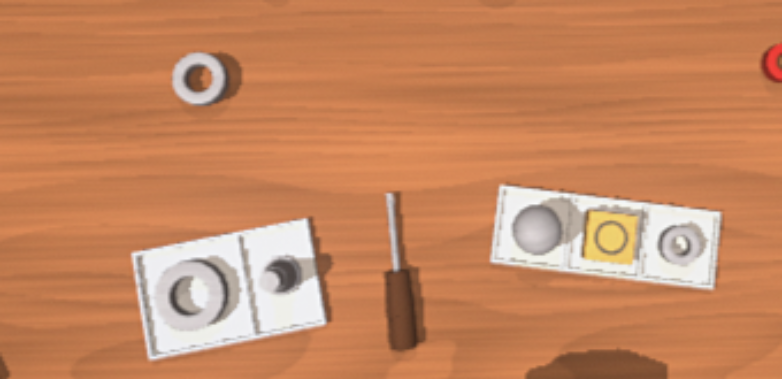

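View pics/s4.png

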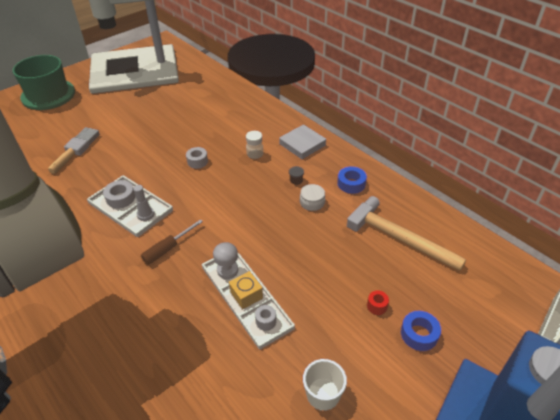

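Both views show all five parts upright and well inside their bays: large die (192,294 in the crop), plug (280,275), stake (537,230), block (611,237) and small die (681,243). The middle die is unmoved at (200,79), and the arm is clear.

```bash
python3 -c "
from bench import job
print(job.hand_in())"
```

```text
the job is handed in; nothing more can be done
None
```

The job is handed in, about 42 s into the 128 s allowed: both kits are in their trays, each part upright in its own bay in the last camera views, and the middle die is where it was; hand-in returned no verdict.

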